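# Stack the swivel brake plates on the splined hub

## Robot

A 7-joint arm with a two-finger parallel gripper is mounted at the origin on the work surface. World frame = base frame: x ahead of the robot, y to its left, z up, the work surface at z = 0. Lengths are in mm, angles in rad, forces in N, time in s.
With the tool pointing down it reaches from about 400 to 850 mm from the base axis. Payload 4.4 kg.
Tool frame: the origin (TCP) lies on the centre line of the jaws, within the pads' length; the fingertips stand 19 mm ahead of it and the grasp point (between the pads) is the TCP; z points along the fingers, y is the line along which they close (so a half turn about z gives the same grasp; the last joint's range is limited). The gripper opens to 94 mm and grips with 3 to 60 N. Pads are 16 mm wide; open, the fingers measure 119 mm over their backs; the gripper's body (75 mm by 177 mm) begins 78 mm behind the grasp point.
Start: joints at [-1.253, 0.628, 0.038, 1.517, -0.027, 0.996, -0.02], TCP at [243.368, 602.735, 224.478] pointing down, gripper open.
Joint ranges: [-3.06, 3.06], [-0.37, 2.12], [-1.25, 1.32], [0.18, 2.47], [-1.1, 4.24], [0.23, 1.98], [-2.94, 2.94]. Speed limits (rad/s): [2.57, 2.57, 3.14, 3.14, 3.14, 3.14, 3.14].

## Interface

Orientations are given as a unit quaternion [w, x, y, z].
In Python, from plant import manip gives the robot as it stands.
- The arm moves only by the shell command python3 -m inch 'ROWS' [FORCE]. ROWS is JSON, a list of rows, each an object of numbers: "claw": the opening, from 0 (shut) to 1 (fully open); "tx", "ty", "tz": the shift along the tool's x, y, z in cm; "twist": the turn about the tool's z in rad. In form: [{"claw": .., "tx": .., "ty": .., "tz": .., "twist": ..}, ...]. A call has exactly 10 rows; each row shifts and turns the commanded pose from where the row before left it, along the tool's axes as they then stand; what a row does not reach is not made up. A row lasts 1/10 s, in which the tool goes at most 50 mm and 8.59 degrees, less where a joint would pass 70% of its speed; a pose out of reach is approached as far as the arm can. A call with a gripper value outside its range is refused whole. The fingers move at their own pace and stop on an object; FORCE is the grip in N (left out, the last holds). Time passes only in rows, so rows that do not move let the fingers close, or fill a call up. It gives the time, the measured TCP pose, the force, the opening and the grip force at its end, in the units of the state.
- manip.get_state(): the state, without advancing time (a new reading comes with each control period).
- manip.grab_frame(name): name is "scene" or "top" or "wrist"; returns the picture (480x640x3 uint8, red, green, blue); there is no depth.
- manip.camera_info(name): a dict with "fx", "fy", "cx", "cy" (pixels), "xyz" and "rotation" of the camera in the world; the wrist camera has in their place "mount" (4x4, takes a point from camera to tool coordinates, whose origin is the TCP and whose axes are the flange's). Camera axes: x right, y up, looking along -z (the intrinsics and any distortion apply to the point x, -y, -z); pixel columns grow to the right and rows downward; lengths in mm; the calibration is good to about 2 mm. A picture is of the moment at which its call begins: read the wrist's pose just before it. camera_info takes no time and is no camera call.
- manip.sign_off(): hands the job in; it is judged then, once.
The state is a dict: "clock": time; "q": joint angles; "joint_velocities": joint speeds; "effort": joint torques, N m; "tcp_pos": TCP position; "tcp_rot": TCP orientation; "wrist_force": force on the tool from outside, world axes, zero at the start; "moment": the same for the moment, N m; "grip_width": finger opening in mm; "finger_force": force on a finger pad.
Only numpy, scipy, OpenCV 4.12 (cv2) and the standard library are available. Lean on these libraries where they do the work, as an engineer would, in place of code of your own. Each camera call takes 0.05 s, during which the arm holds its last target. There are 200 camera calls.

## Task

Rebuild the brake pack of the carving stand: put the thick friction disc on the splined hub first, with its wide tab in the wide slot, and then the thin separator plate on top of it, turned the other way with its narrow tab in the narrow slot. Both must lie flat and fully home. The hub stands at an odd angle, so feel for the teeth and turn the plate and hub round into line; press only lightly, never force the plates, and leave the other things on the bench where they are.

Things in the scene. Friction and masses are not known exactly. Their poses are not given: they have to be found in the camera images.
- base: Grey swivel base fixed to the bench, slab 100 x 150 x 12 mm (x, y, z), may stand turned; origin at the centre of its underside. A round boss in its middle (54 mm diameter, top 30 mm above the bench) is the plates' seat; the steel hub rises from it. At its +y and -y ends a pair of square posts (10 x 12 mm, tops 54 mm above the bench, 49 mm from the hub axis) forms a slot.
- hub_top (a point): Top centre of the hub, on its axis, 85 mm above the bench. Core 30 mm thick, six 7 mm wide teeth to 20 mm radius, square ends. Plates have 2 mm play in radius, 0.11 rad either way in turn. It turns about the vertical against 0.15 N m drag and stays; its angle is not measured: at the start 0.24 to 0.52 rad, either way, out of line with plates whose tabs point at the slots.
- wide_slot (a point): Middle of the wide slot (28 mm between its posts, along the base's x), at the base's +y end, at the height of the seat (30 mm).
- narrow_slot (a point): Middle of the narrow slot (18 mm between its posts), at the base's -y end, at the height of the seat (30 mm).
- disc: Friction disc. Origin: centre of underside. Hexagonal ring 12 mm thick, 62 mm across flats; grip it on the parallel flats at +x and -x. Flat tab 24 mm wide to +y, ending 54 mm from the centre. Bore 44 mm with six inward teeth, 7 mm wide, tips on 17 mm radius, one in line with the tab. 140 g, dark steel, cork-faced on top. Starts flat on the bench.
- disc_tab (a point): Middle of the outer end of the disc's tab, 54 mm from its centre along its +y, at half its thickness.
- separator: Separator plate. Origin: centre of underside. Hexagonal ring 8 mm thick, 62 mm across flats; grip it on the parallel flats at +x and -x. Flat tab 14 mm wide to +y, ending 54 mm from the centre. Bore 44 mm with six inward teeth, 7 mm wide, tips on 17 mm radius, one in line with the tab. 110 g, bare dark steel. Starts flat on the bench.
- separator_tab (a point): Middle of the outer end of the separator's tab, 54 mm from its centre along its +y, at half its thickness.
- blank: Bystander: bare rectangular wood block 60 x 160 x 45 mm; origin at its underside. Leave it alone.
- mallet: Bystander: wooden carving mallet lying down, about 230 mm long and 60 mm high; origin at its underside. Leave it alone.
- gouge: Bystander: light-handled carving gouge lying flat, about 190 mm long, 20 mm high; origin at its underside. Leave it alone.
- chisel: Bystander: dark-handled carving chisel lying flat, about 190 mm long, 20 mm high; origin at its underside. Leave it alone.
- wax_jar: Bystander: small closed amber glass jar, 60 mm in diameter, 55 mm high; origin at its underside. Leave it alone.
- sandblock: Bystander: cork sanding block 45 x 70 x 30 mm; origin at its underside. Leave it alone.
Mind the look-alikes: they are no part of the job. Several things have the shape of the base; the one meant has the colours described above. Leave any turquoise look-alike of the separator alone.

How it is judged (in metres and radians):
On the way, in this order (a step that is already met when the one before it is completed fails the run):
1. the friction disc is home on the seat with its tab in the wide slot (z of disc in the frame of base between 0.0275 and 0.0325 m and horizontal distance between disc and hub_top below 0.006 m and y of disc_tab in the frame of base above 0.048 m and x of disc_tab in the frame of base between -0.007 and 0.007 m and angle between disc's own z axis and vertical below 0.08 rad), for 0.2 s.
2. the separator is home on the disc with its tab in the narrow slot (z of separator in the frame of base between 0.0395 and 0.0445 m and horizontal distance between separator and hub_top below 0.006 m and y of separator_tab in the frame of base below -0.048 m and x of separator_tab in the frame of base between -0.007 and 0.007 m and angle between separator's own z axis and vertical below 0.08 rad), for 0.2 s.
At the end, for the whole second after the job is handed in: Disc on the seat (underside at 30 mm) and separator on the disc (42 mm), each within 2.5 mm in height, 6 mm of the hub axis and 0.08 rad of level, tab ends in their own slots (within 7 mm of the middle line), at rest and let go (all of step 1 and all of step 2 and linear speed of each of disc, separator below 0.02 m/s and angular speed of each of disc, separator below 0.2 rad/s); the robot touches nothing.
It fails at once if the disc is pressed on the hub, seat or posts with more than 60 N (contact force between disc and base above 60 N).
It fails at once if the separator is pressed on the hub, seat or posts with more than 60 N (contact force between separator and base above 60 N).
It fails at once if another thing on the bench is moved more than 20 mm (distance of any of blank, mallet, gouge, chisel, wax_jar, sandblock from where it was at the start of the episode above 0.02 m).
It also fails if it takes over 72 s, if anything falls off the work surface, if the arm or the gripper's body presses on something with over 40 N, if the wrist force passes 120 N, or if a joint passes its speed limit or range.

## Working session

There is one attempt and no reset: what is moved stays moved. The work goes in short steps, Python scripts to look and compute and a shell command to move; the robot and the scene stay as the last step left them, time stands still between calls to the robot, and variables do not carry over. Pictures are saved under pics/ and viewed, at most 10 in all, crops included, and the job is handed in when it is done.

```bash
ls; mkdir -p pics; python3 - <<'E'
from plant import manip
import cv2,json
for n in("top","scene"):
    f=manip.grab_frame(n); cv2.imwrite(f"pics/{n}0.png",f[:,:,::-1])
    print(n,manip.camera_info(n))
print(manip.camera_info("wrist")); print(manip.get_state())
E
```

```text
pics
top {'fx': 603.9838950398345, 'fy': 603.9838950398345, 'cx': 323.5241485225543, 'cy': 241.17719173515326, 'xyz': array([ 419.73970443,  -10.92761135, 1195.6784117 ]), 'rotation': array([-0.70284365, -0.05466045,  0.04611776,  0.7077402 ])}
scene {'fx': 439.9195111873647, 'fy': 439.9195111873647, 'cx': 310.9792776739574, 'cy': 234.70645861028194, 'xyz': array([1105.62432333,  372.11541582,  767.6495697 ]), 'rotation': array([0.44715762, 0.16702956, 0.32158136, 0.81776318])}
{'fx': 334.69870766521973, 'fy': 334.69870766521973, 'cx': 321.43013423151484, 'cy': 234.59281186979723, 'mount': array([[ 8.59145292e-04,  9.73248993e-01,  2.29751297e-01,
         6.73183566e+01],
       [ 9.99999547e-01, -9.30370351e-04,  2.01683754e-04,
        -2.24154746e-01],
       [ 4.10042306e-04,  2.29751020e-01, -9.73249352e-01,
        -1.60752937e+02],
       [ 0.00000000e+00,  0.00000000e+00,  0.00000000e+00,
         1.00000000e+00]])}
{'clock': 0.1, 'q': array([-1.25281621,  0.62921143,  0.03843587,  1.5182185 , -0.02698362,
        0.99631805, -0.0200154 ]), 'joint_velocities': array([ 0.00163848, -0.00195604,  0.00011747, -0.00432954, -0.00135866,
        0.00112051,  0.00082007]), 'effort': array([ 2.85138594e-03, -5.50805640e+01,  1.14790309e+00, -1.87122166e+01,
       -5.19997173e-02,  1.91882753e-02,  3.98804514e-05]), 'tcp_pos': array([243.14403134, 602.22223224, 223.68908466]), 'tcp_rot': array([-1.45504515e-04,  1.90713647e-01,  9.81645371e-01, -8.05808042e-04]), 'wrist_force': array([-0.39661798, -0.49436528, -0.31930657]), 'moment': array([ 0.00280703, -0.02258032, -0.04140626]), 'finger_force': 0.0, 'grip_width': 93.9060883626388}
```

View pics/top0.png

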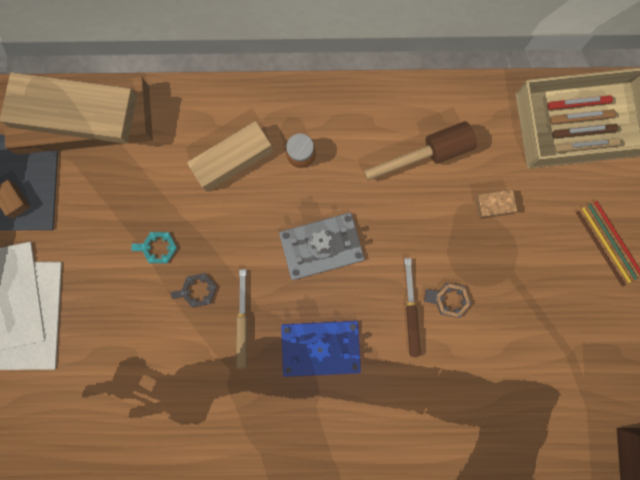

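View pics/scene0.png

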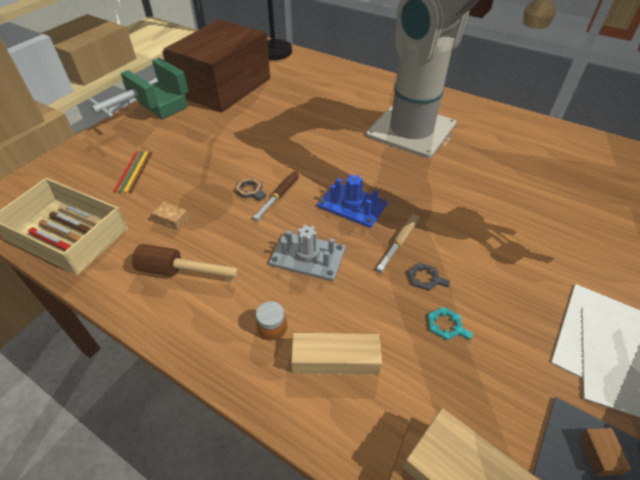

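Candidates: the bases are grey (322,246) and blue (320,348), and the grey one fits the description. The separators are bare dark steel (199,290) and turquoise (159,247), and the dark one fits. The disc with the cork face is at (453,300). I'll confirm all three in one enlarged crop.

```bash
python3 - <<'E'
import cv2,numpy as np
f=cv2.imread("pics/top0.png")
def c(x,y,w,h,s):
    p=cv2.resize(f[y:y+h,x:x+w],None,fx=s,fy=s,interpolation=cv2.INTER_CUBIC)
    for i in range(0,w,10): cv2.putText(p,str(x+i),(i*s,8),0,.3,(255,255,255)); cv2.line(p,(i*s,8),(i*s,14),(255,255,255))
    for i in range(10,h,10): cv2.putText(p,str(y+i),(0,i*s+3),0,.3,(255,255,255)); cv2.line(p,(20,i*s),(26,i*s),(255,255,255))
    return p
a=c(275,204,100,100,5)
b=np.vstack([c(420,275,60,50,5),c(165,265,60,50,5)])
cv2.imwrite("pics/crop1.png",np.hstack([a,b]))
E
```

```text
(no output)
```

View pics/crop1.png

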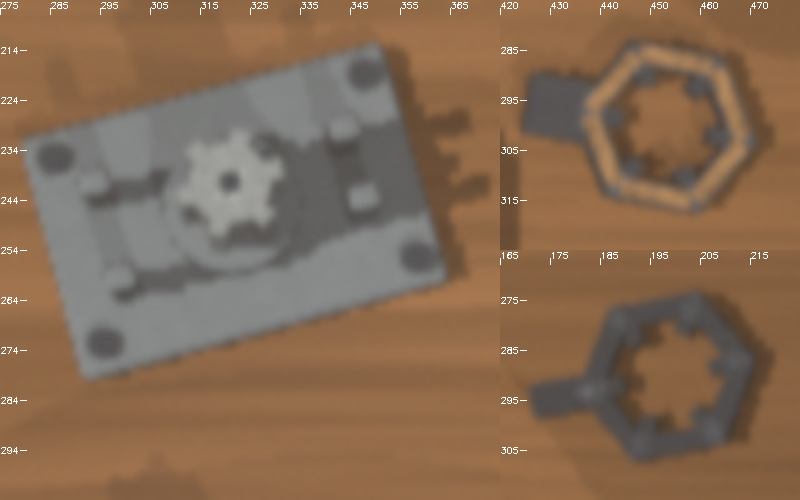

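The crop confirms them. Grey base: wide post pair at (293.6,240.6)/(299,260), narrow pair at (343.6,229.6)/(347.6,243.2), hub top at (321.4,240.2). The cork-faced disc has its wide tab pointing left, and so does the dark separator with its narrow tab.

```bash
cat > h.py <<'E'
import numpy as np
from plant import manip
from scipy.spatial.transform import Rotation as R
def rot(q): return R.from_quat(np.roll(q,-1)).as_matrix()
def ray(name,uv,z,st=None):
    c=manip.camera_info(name)
    d=np.array([(uv[0]-c['cx'])/c['fx'],-(uv[1]-c['cy'])/c['fy'],-1.])
    if name=='wrist':
        T=np.eye(4);T[:3,:3]=rot(st['tcp_rot']);T[:3,3]=st['tcp_pos'];T=T@c['mount']
        o=T[:3,3];d=T[:3,:3]@d
    else: o=c['xyz'];d=rot(c['rotation'])@d
    return o+d*(z-o[2])/d[2]
def proj(name,p,st=None):
    c=manip.camera_info(name)
    if name=='wrist':
        T=np.eye(4);T[:3,:3]=rot(st['tcp_rot']);T[:3,3]=st['tcp_pos'];T=T@c['mount'];o=T[:3,3];M=T[:3,:3]
    else: o=c['xyz'];M=rot(c['rotation'])
    a=M.T@(np.array(p)-o); return np.array([c['cx']+c['fx']*a[0]/-a[2],c['cy']-c['fy']*a[1]/-a[2]])
def plan(x,y,z,yaw):
    """yaw: wanted world direction of tool y. moves in cm, twist rad"""
    s=manip.get_state();M=rot(s['tcp_rot']);d=M.T@(np.array([x,y,z])-s['tcp_pos'])/10
    cur=np.arctan2(M[1,1],M[0,1]);tw=-(yaw-cur);tw=(tw+np.pi)%(2*np.pi)-np.pi
    print('clk %.2f tcp %s yaw %.3f q7 %.2f | tx %.2f ty %.2f tz %.2f twist %.3f'%(s['clock'],s['tcp_pos'].round(1),cur,s['q'][6],*d,tw),'F',s['wrist_force'].round(1),'w %.1f f %.1f tilt %.3f'%(s['grip_width'],s['finger_force'],np.arccos(min(1,-M[2,2]))))
E
python3 - <<'E'
from h import *
t=lambda u,v,z:ray('top',(u,v),z)
A=lambda p:np.arctan2(p[1],p[0])
L=lambda u,v:(275+u/5,204+v/5)
cs=[t(*L(*k),12) for k in((22,138),(378,44),(447,282),(85,379))]
print('base c',np.mean(cs,0).round(1),'sides',[np.linalg.norm(cs[i]-cs[i-1]).round(1) for i in range(4)])
print('yaw +y',A(cs[0]-cs[1]),A(cs[3]-cs[2]),'x',A(cs[1]-cs[2])+np.pi/2,A(cs[0]-cs[3])+np.pi/2)
P=[t(*L(*k),54) for k in((93,183),(120,280),(343,128),(363,196))]
w=(P[0]+P[1])/2;n=(P[2]+P[3])/2
print('posts mid',((w+n)/2).round(1),'yaw',A(w-n),np.linalg.norm(w-n),np.linalg.norm(P[0]-P[1]),np.linalg.norm(P[2]-P[3]))
print('hub',t(*L(232,181),85).round(1))
D=lambda u,v:(420+(u-500)/5,275+v/5)
S=lambda u,v:(165+(u-500)/5,265+(v-250)/5)
# disc hex vertices approx, z=12; tab end mid
h=[t(*D(*k),12) for k in((586,122),(638,43),(726,64),(756,143),(698,211),(610,190))]
te=t(*D(526,102),12);c=np.mean(h,0);print('disc',c.round(1),'yaw',A(te-c),np.linalg.norm(te-c),[np.linalg.norm(x-c).round(0) for x in h],A(h[0]-h[3]))
h=[t(*S(*k),8) for k in((583,397),(612,308),(703,292),(758,358),(722,442),(640,462))]
te=t(*S(531,402),8);c=np.mean(h,0);print('sep',c.round(1),'yaw',A(te-c),np.linalg.norm(te-c),[np.linalg.norm(x-c).round(0) for x in h],A(h[0]-h[3]))
E
```

```text
base c [580.2   6.7  12. ] sides [np.float64(99.3), np.float64(146.5), np.float64(99.0), np.float64(147.4)]
yaw +y 1.8245722050301205 1.8262126560497174 x 1.836220077609083 1.827227877453765
posts mid [579.7   7.3  54. ] yaw 1.8402545995985922 97.79952627574478 38.76724017420045 27.351033273010287
hub [581.2   6.   85. ]
disc [ 470.7 -250.1   12. ] yaw 1.3790744112232523 56.29133702787199 [np.float64(32.0), np.float64(35.0), np.float64(34.0), np.float64(34.0), np.float64(33.0), np.float64(33.0)] 1.4410212423065096
sep [494.7 248.9   8. ] yaw 1.7474368268513114 55.33733062628173 [np.float64(35.0), np.float64(36.0), np.float64(35.0), np.float64(35.0), np.float64(33.0), np.float64(35.0)] 1.7838067571292817
```

```bash
python3 -m inch '[{"claw":1,"tx":-3.3,"ty":-2.7,"tz":0,"twist":0},{"claw":1,"tx":-3.3,"ty":-2.7,"tz":0,"twist":0},{"claw":1,"tx":-3.3,"ty":-2.7,"tz":0,"twist":0},{"claw":1,"tx":-3.3,"ty":-2.7,"tz":0,"twist":0},{"claw":1,"tx":-3.3,"ty":-2.7,"tz":0,"twist":0},{"claw":1,"tx":-3.3,"ty":-2.7,"tz":0,"twist":0},{"claw":1,"tx":-3.3,"ty":-2.7,"tz":0,"twist":0},{"claw":1,"tx":-3.3,"ty":-2.7,"tz":0,"twist":0},{"claw":1,"tx":-3.3,"ty":-2.7,"tz":0,"twist":0},{"claw":1,"tx":-3.3,"ty":-2.7,"tz":0,"twist":0}]' 20
python3 -m inch '[{"claw":1,"tx":-3.3,"ty":-2.7,"tz":0.6,"twist":0},{"claw":1,"tx":-3.3,"ty":-2.7,"tz":0.6,"twist":0},{"claw":1,"tx":-3.3,"ty":-2.7,"tz":0.6,"twist":0},{"claw":1,"tx":-3.3,"ty":-2.7,"tz":0.6,"twist":0},{"claw":1,"tx":-3.3,"ty":-2.7,"tz":0.6,"twist":0},{"claw":1,"tx":-3.3,"ty":-2.7,"tz":0.6,"twist":0},{"claw":1,"tx":0,"ty":0,"tz":0.6,"twist":0.14},{"claw":1,"tx":0,"ty":0,"tz":0.6,"twist":0.14},{"claw":1,"tx":0,"ty":0,"tz":0.6,"twist":0.14},{"claw":1,"tx":0,"ty":0,"tz":0.6,"twist":0.14}]'
python3 -c "
from h import *
plan(568,4,160,0.26)"
```

```text
clock: 1.1
tcp_pos: [448.6, 227.1, 224.3]
tcp_rot: [-0.0, 0.191, 0.982, -0.0]
wrist_force: [0.5, 0.8, -0.2]
grip_width: 94.1
finger_force: 0.0
clock: 2.1
tcp_pos: [570.9, 4.3, 163.8]
tcp_rot: [-0.0, 0.457, 0.889, -0.0]
wrist_force: [-0.5, 0.9, 0.2]
grip_width: 94.1
finger_force: 0.0
clk 2.10 tcp [570.9   4.3 163.8] yaw 0.621 q7 0.74 | tx 0.15 ty -0.25 tz 0.38 twist 0.361 F [-0.5  0.9  0.2] w 94.1 f 0.0 tilt 0.001
```

```bash
python3 -m inch '[{"claw":1,"tx":0.1,"ty":-0.2,"tz":0.3,"twist":0.12},{"claw":1,"tx":0,"ty":0,"tz":0,"twist":0.12},{"claw":1,"tx":0,"ty":0,"tz":0,"twist":0.12},{"claw":1,"tx":0,"ty":0,"tz":0,"twist":0},{"claw":1,"tx":0,"ty":0,"tz":0,"twist":0},{"claw":1,"tx":0,"ty":0,"tz":0,"twist":0},{"claw":1,"tx":0,"ty":0,"tz":0,"twist":0},{"claw":1,"tx":0,"ty":0,"tz":0,"twist":0},{"claw":1,"tx":0,"ty":0,"tz":0,"twist":0},{"claw":1,"tx":0,"ty":0,"tz":0,"twist":0}]'
python3 - <<'E'
from h import *
import cv2
s=manip.get_state();f=manip.grab_frame('wrist')
np.save('w1.npy',f); np.savez('s1.npz',**s)
plan(568,4,160,0.26); print(s['q'].round(2))
u,v=proj('wrist',(580.5,6.8,85),s); print(u,v)
x0,y0=int(u)-133,int(v)-100
cv2.imwrite('pics/hub1.png',cv2.resize(f[max(0,y0):y0+200,x0:x0+266,::-1],None,fx=3,fy=3,interpolation=cv2.INTER_CUBIC)); print(x0,y0)
E
```

```text
clock: 3.1
tcp_pos: [569.0, 4.0, 161.5]
tcp_rot: [0.0, 0.607, 0.795, 0.0]
wrist_force: [-0.6, 0.3, -0.1]
grip_width: 93.7
finger_force: 0.0
clk 3.15 tcp [569.    4.  161.5] yaw 0.267 q7 0.47 | tx 0.02 ty -0.10 tz 0.15 twist 0.007 F [ 1.1 -0.3 -0.2] w 93.9 f 0.0 tilt 0.000
[-0.26  0.61  0.32  1.82 -0.27  0.75  0.47]
338.8819209363359 249.13306771192381
205 149
```

View pics/hub1.png

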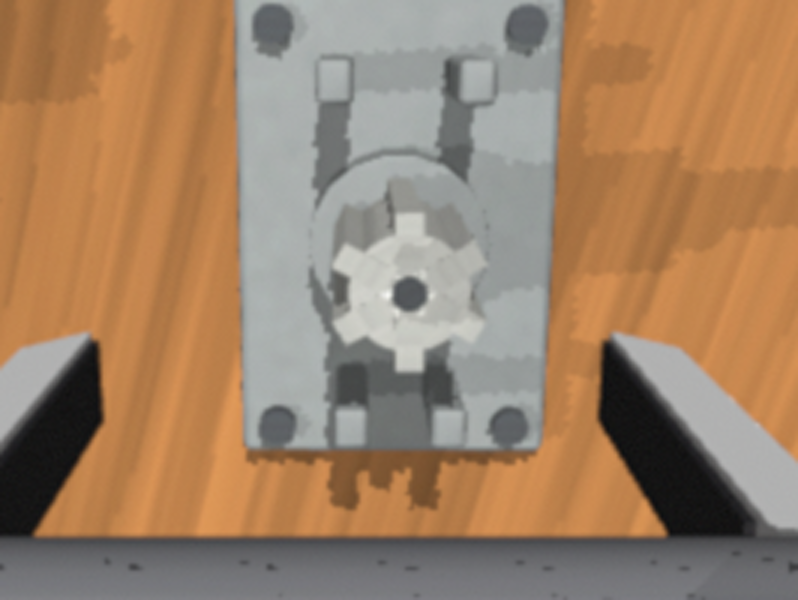

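The hub teeth lie along the base's y, with teeth at crop (411,220) and (409,365) and the hub centre at (409,294). That puts the hub about 0.52 rad out of line. Now I'll go and look at the disc.

```bash
python3 - <<'E'
from h import *
s=dict(np.load('s1.npz'))
w=lambda u,v,z:ray('wrist',(205+u/3,149+v/3),z,s)
A=lambda p:np.arctan2(p[1],p[0])
print('hub',w(409,294,85).round(1))
p=[w(*k,54) for k in((334,79),(478,80),(351,426),(448,426))]
a=(p[0]+p[1])/2;b=(p[2]+p[3])/2
print('posts',((a+b)/2).round(1),A(a-b),A(b-a),np.linalg.norm(a-b))
print('hubtooth',A(w(411,220,85)-w(409,365,85)),A(w(345,260,85)-w(475,330,85)),A(w(475,260,85)-w(345,330,85)))
E
python3 -m inch '[{"claw":1,"tx":-3.1,"ty":-2.3,"tz":0,"twist":0},{"claw":1,"tx":-3.1,"ty":-2.3,"tz":0,"twist":0},{"claw":1,"tx":-3.1,"ty":-2.3,"tz":0,"twist":0},{"claw":1,"tx":-3.1,"ty":-2.3,"tz":0,"twist":0},{"claw":1,"tx":-3.1,"ty":-2.3,"tz":0,"twist":0},{"claw":1,"tx":-3.1,"ty":-2.3,"tz":0,"twist":0},{"claw":1,"tx":-3.1,"ty":-2.3,"tz":0,"twist":0},{"claw":1,"tx":0,"ty":0,"tz":0,"twist":0.145},{"claw":1,"tx":0,"ty":0,"tz":0,"twist":0.145},{"claw":1,"tx":0,"ty":0,"tz":0,"twist":0.145}]'
python3 - <<'E'
from h import *
import cv2
s=manip.get_state();f=manip.grab_frame('wrist')
np.savez('s2.npz',**s)
plan(471,-250,160,-0.17)
u,v=proj('wrist',(471,-250,12),s); print(u,v)
x0,y0=int(u)-100,int(v)-75
cv2.imwrite('pics/disc1.png',cv2.resize(f[y0:y0+150,x0:x0+200,::-1],None,fx=4,fy=4,interpolation=cv2.INTER_CUBIC)); print(x0,y0)
E
```

```text
hub [581.8   8.8  85. ]
posts [581.5  10.   54. ] 1.8327093950576545 -1.3088832585321386 97.72408387745736
hubtooth 1.8393543655134752 2.903647435547211 0.7804942736549383
clock: 4.15
tcp_pos: [470.7, -248.3, 161.5]
tcp_rot: [0.0, 0.766, 0.642, 0.0]
wrist_force: [0.2, -0.4, -0.8]
grip_width: 93.9
finger_force: 0.0
clk 4.20 tcp [ 470.9 -247.9  161.4] yaw -0.180 q7 0.60 | tx -0.20 ty 0.04 tz 0.14 twist -0.010 F [-0.5  0.4 -0. ] w 93.9 f 0.0 tilt 0.000
323.23404861659725 228.89882301311312
223 153
```

View pics/disc1.png

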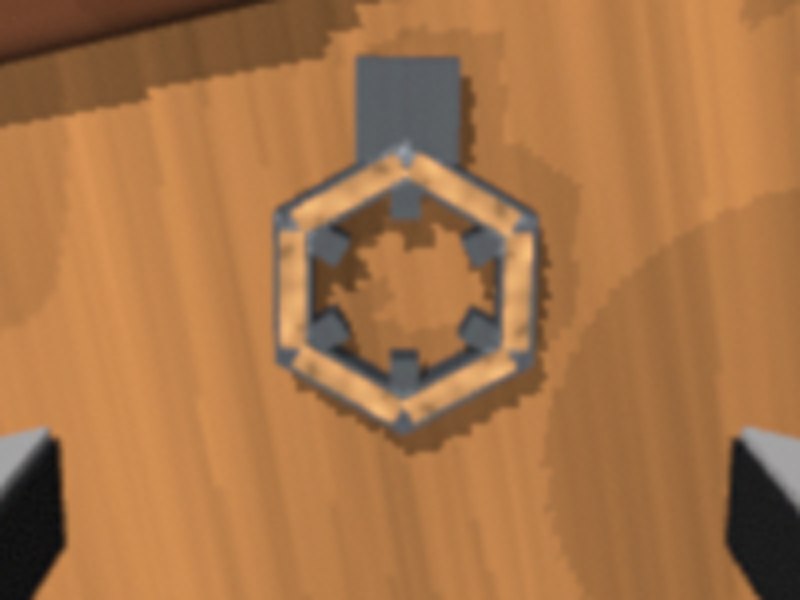

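Disc in the crop: flats at x=275 and 537, vertices at (405,145) and (405,432), tab end at (408,57). The jaws are already square to it.

```bash
python3 - <<'E'
from h import *
s=dict(np.load('s2.npz'))
p=ray('wrist',(223+406/4,153+288.5/4),12,s);print(p.round(1))
q=ray('wrist',(223+408/4,153+57/4),12,s);print(np.linalg.norm(q-p),np.arctan2(*(q-p)[1::-1]))
plan(p[0],p[1],21,-.18)
E
```

```text
[ 472.8 -246.6   12. ]
53.71974591774193 1.38998474852581
clk 4.20 tcp [ 470.9 -247.9  161.4] yaw -0.180 q7 0.60 | tx 0.16 ty 0.16 tz 14.04 twist 0.000 F [-0.5  0.4 -0. ] w 93.9 f 0.0 tilt 0.000
```

```bash
python3 -m inch '[{"claw":1,"tx":0.16,"ty":0.16,"tz":3,"twist":0},{"claw":1,"tx":0,"ty":0,"tz":3,"twist":0},{"claw":1,"tx":0,"ty":0,"tz":3,"twist":0},{"claw":1,"tx":0,"ty":0,"tz":2.5,"twist":0},{"claw":1,"tx":0,"ty":0,"tz":1.5,"twist":0},{"claw":1,"tx":0,"ty":0,"tz":1,"twist":0},{"claw":1,"tx":0,"ty":0,"tz":0,"twist":0},{"claw":0.5,"tx":0,"ty":0,"tz":0,"twist":0},{"claw":0.5,"tx":0,"ty":0,"tz":0,"twist":0},{"claw":0.5,"tx":0,"ty":0,"tz":0,"twist":0}]' 25
python3 -c "
from h import *
plan(472.8,-246.6,21,-.18)"
```

```text
clock: 5.2
tcp_pos: [473.3, -246.6, 22.2]
tcp_rot: [0.001, 0.764, 0.645, 0.0]
wrist_force: [-0.0, 0.2, -0.2]
grip_width: 73.6
finger_force: 0.0
clk 5.20 tcp [ 473.3 -246.6   22.2] yaw -0.168 q7 0.72 | tx -0.01 ty -0.05 tz 0.12 twist 0.012 F [-0.   0.2 -0.2] w 73.6 f 0.0 tilt 0.001
```

```bash
python3 -m inch '[{"claw":0.5,"tx":0,"ty":0,"tz":0.1,"twist":0},{"claw":0.5,"tx":0,"ty":0,"tz":0,"twist":0},{"claw":0.5,"tx":0,"ty":0,"tz":0,"twist":0},{"claw":0.5,"tx":0,"ty":0,"tz":0,"twist":0},{"claw":0.5,"tx":0,"ty":0,"tz":0,"twist":0},{"claw":0.5,"tx":0,"ty":0,"tz":0,"twist":0},{"claw":0.5,"tx":0,"ty":0,"tz":0,"twist":0},{"claw":0.5,"tx":0,"ty":0,"tz":0,"twist":0},{"claw":0.5,"tx":0,"ty":0,"tz":0,"twist":0},{"claw":0.5,"tx":0,"ty":0,"tz":0,"twist":0}]' 25
python3 -c "
from h import *
plan(472.8,-246.6,21,-.18)"
python3 -m inch '[{"claw":0.5,"tx":0,"ty":0,"tz":-0.5,"twist":0},{"claw":0.5,"tx":0,"ty":0,"tz":-1.5,"twist":0},{"claw":0.5,"tx":0,"ty":0,"tz":-2.5,"twist":0},{"claw":0.5,"tx":0,"ty":0,"tz":-2.5,"twist":0},{"claw":0.5,"tx":0,"ty":0,"tz":-2.5,"twist":0},{"claw":0.5,"tx":0,"ty":0,"tz":-1.5,"twist":0},{"claw":0.5,"tx":0,"ty":0,"tz":0,"twist":0},{"claw":0.5,"tx":0,"ty":0,"tz":0,"twist":0},{"claw":0.5,"tx":0,"ty":0,"tz":0,"twist":0},{"claw":0.5,"tx":0,"ty":0,"tz":0,"twist":0}]'
python3 - <<'E'
from h import *
for y in(.263,.263+.523,.263-.523): plan(581.8,8.8,131,y)
E
```

```text
clock: 6.2
tcp_pos: [473.1, -246.5, 20.8]
tcp_rot: [0.0, 0.764, 0.645, 0.0]
wrist_force: [0.1, 0.9, 5.2]
grip_width: 61.8
finger_force: 25.0
clk 6.20 tcp [ 473.1 -246.5   20.8] yaw -0.168 q7 0.72 | tx -0.02 ty -0.03 tz -0.02 twist 0.012 F [0.1 0.9 5.2] w 61.8 f 25.0 tilt 0.001
clock: 7.2
tcp_pos: [472.1, -246.1, 129.4]
tcp_rot: [-0.001, 0.764, 0.645, -0.0]
wrist_force: [0.0, 0.1, -1.2]
grip_width: 61.5
finger_force: 25.0
clk 7.20 tcp [ 472.1 -246.1  129.4] yaw -0.168 q7 0.64 | tx 26.96 ty 6.55 tz -0.16 twist -0.431 F [ 0.   0.1 -1.2] w 61.5 f 25.0 tilt 0.002
clk 7.20 tcp [ 472.1 -246.1  129.4] yaw -0.168 q7 0.64 | tx 26.96 ty 6.55 tz -0.16 twist -0.954 F [ 0.   0.1 -1.2] w 61.5 f 25.0 tilt 0.002
clk 7.20 tcp [ 472.1 -246.1  129.4] yaw -0.168 q7 0.64 | tx 26.96 ty 6.55 tz -0.16 twist 0.092 F [ 0.   0.1 -1.2] w 61.5 f 25.0 tilt 0.002
```

```bash
python3 -m inch '[{"claw":0.5,"tx":3.4,"ty":0.82,"tz":0,"twist":0},{"claw":0.5,"tx":3.4,"ty":0.82,"tz":0,"twist":0},{"claw":0.5,"tx":3.4,"ty":0.82,"tz":0,"twist":0},{"claw":0.5,"tx":3.4,"ty":0.82,"tz":0,"twist":0},{"claw":0.5,"tx":3.4,"ty":0.82,"tz":0,"twist":0},{"claw":0.5,"tx":3.4,"ty":0.82,"tz":0,"twist":0},{"claw":0.5,"tx":3.4,"ty":0.82,"tz":0,"twist":0},{"claw":0.5,"tx":3.2,"ty":0.81,"tz":0,"twist":0},{"claw":0.5,"tx":0,"ty":0,"tz":0,"twist":0.09},{"claw":0.5,"tx":0,"ty":0,"tz":0,"twist":0}]'
python3 - <<'E'
from h import *
import cv2
s=manip.get_state();f=manip.grab_frame('wrist')
np.savez('s3.npz',**s)
plan(581.8,8.8,131,-.255)
u,v=proj('wrist',(581.8,8.8,85),s); print(u,v)
x0,y0=int(u)-133,int(v)-100
cv2.imwrite('pics/over1.png',cv2.resize(f[y0:y0+200,x0:x0+266,::-1],None,fx=3,fy=3,interpolation=cv2.INTER_CUBIC)); print(x0,y0)
E
```

```text
clock: 8.2
tcp_pos: [582.1, 10.0, 129.3]
tcp_rot: [-0.0, 0.792, 0.611, -0.001]
wrist_force: [-0.6, 0.3, -1.2]
grip_width: 61.6
finger_force: 25.0
clk 8.25 tcp [581.9   8.7 129.6] yaw -0.256 q7 0.10 | tx 0.01 ty -0.01 tz -0.14 twist -0.001 F [ 0.3 -1.2 -0.8] w 61.8 f 25.0 tilt 0.002
323.22292190890397 263.13845174886575
190 163
```

View pics/over1.png

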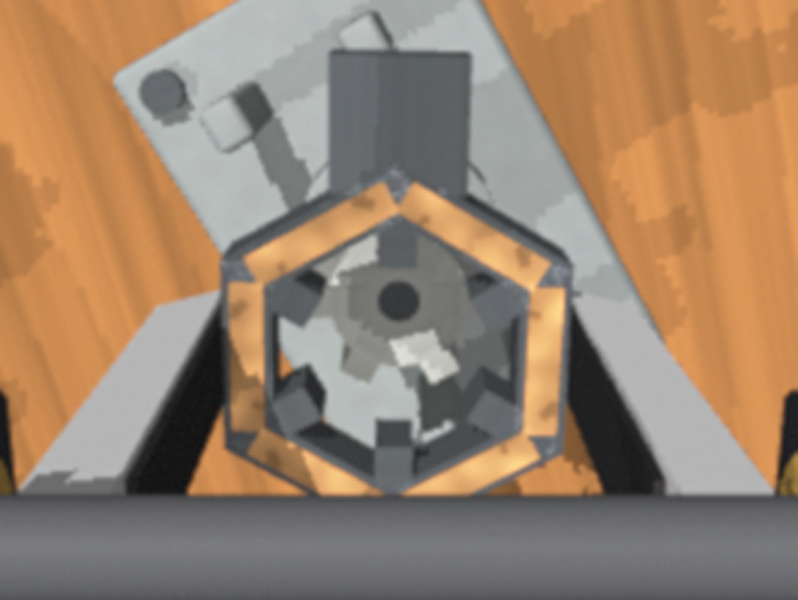

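The disc is held square: hex vertices at (232,270), (567,272), (232,450), (565,450), with the hub hole visible through the bore at (399,300). I'll check how far it is off the hub axis.

```bash
python3 - <<'E'
from h import *
s=dict(np.load('s3.npz'))
w=lambda u,v,z:ray('wrist',(190+u/3,163+v/3),z,s)
M=rot(s['tcp_rot'])
h=w(399,300,85);print('hub',h.round(1))
v=[w(*k,120.7) for k in((232,270),(567,272),(232,450),(565,450))]
c=np.mean(v,0);print('disc',c.round(1),[np.linalg.norm(x-c).round(1) for x in v],'tool frame disc-tcp',(M.T@(c-s['tcp_pos'])).round(1),'hub-disc',(M.T@(h-c)).round(1),'tcp',s['tcp_pos'].round(1))
E
```

```text
hub [581.7   8.9  85. ]
disc [581.6   8.9 120.7] [np.float64(34.1), np.float64(34.0), np.float64(35.1), np.float64(34.9)] tool frame disc-tcp [-1.2 -0.3  8.6] hub-disc [ 0.1  0.2 35.7] tcp [582.1  10.  129.3]
```

```bash
python3 -m inch '[{"claw":0.5,"tx":0,"ty":0,"tz":0.6,"twist":0},{"claw":0.5,"tx":0,"ty":0,"tz":0.6,"twist":0},{"claw":0.5,"tx":0,"ty":0,"tz":0.5,"twist":0},{"claw":0.5,"tx":0,"ty":0,"tz":0.3,"twist":0},{"claw":0.5,"tx":0,"ty":0,"tz":0.2,"twist":0},{"claw":0.5,"tx":0,"ty":0,"tz":0.1,"twist":0},{"claw":0.5,"tx":0,"ty":0,"tz":0.1,"twist":0},{"claw":0.5,"tx":0,"ty":0,"tz":0.1,"twist":0},{"claw":0.5,"tx":0,"ty":0,"tz":0.1,"twist":0},{"claw":0.5,"tx":0,"ty":0,"tz":0,"twist":0}]'
python3 -c "
from h import *
plan(581.8,8.8,88,-.255)"
```

```text
clock: 9.25
tcp_pos: [582.5, 8.9, 104.4]
tcp_rot: [-0.0, 0.792, 0.61, -0.0]
wrist_force: [-0.1, 0.1, -1.3]
grip_width: 61.8
finger_force: 25.0
clk 9.25 tcp [582.5   8.9 104.4] yaw -0.258 q7 0.12 | tx -0.03 ty -0.06 tz 1.64 twist -0.003 F [-0.1  0.1 -1.3] w 61.8 f 25.0 tilt 0.000
```

No contact yet. I'll keep going gently.

```bash
python3 -m inch '[{"claw":0.5,"tx":0,"ty":0,"tz":0.1,"twist":0},{"claw":0.5,"tx":0,"ty":0,"tz":0.1,"twist":0},{"claw":0.5,"tx":0,"ty":0,"tz":0.1,"twist":0},{"claw":0.5,"tx":0,"ty":0,"tz":0.1,"twist":0},{"claw":0.5,"tx":0,"ty":0,"tz":0.1,"twist":0},{"claw":0.5,"tx":0,"ty":0,"tz":0,"twist":0},{"claw":0.5,"tx":0,"ty":0,"tz":0,"twist":0},{"claw":0.5,"tx":0,"ty":0,"tz":0,"twist":0},{"claw":0.5,"tx":0,"ty":0,"tz":0,"twist":0},{"claw":0.5,"tx":0,"ty":0,"tz":0,"twist":0}]'
python3 -c "
from h import *
plan(581.8,8.8,88,-.255)"
```

```text
clock: 10.25
tcp_pos: [582.5, 8.9, 99.5]
tcp_rot: [-0.0, 0.792, 0.61, 0.0]
wrist_force: [0.5, 0.7, -1.3]
grip_width: 61.7
finger_force: 25.0
clk 10.25 tcp [582.5   8.9  99.5] yaw -0.258 q7 0.12 | tx -0.02 ty -0.07 tz 1.15 twist -0.003 F [ 0.5  0.7 -1.3] w 61.7 f 25.0 tilt 0.000
```

It is 6 mm onto the teeth with no force. Next: down another 10 mm, still above the posts, then turn the disc and hub into line.

```bash
python3 -m inch '[{"claw":0.5,"tx":0,"ty":0,"tz":0.2,"twist":0},{"claw":0.5,"tx":0,"ty":0,"tz":0.2,"twist":0},{"claw":0.5,"tx":0,"ty":0,"tz":0.2,"twist":0},{"claw":0.5,"tx":0,"ty":0,"tz":0.2,"twist":0},{"claw":0.5,"tx":0,"ty":0,"tz":0.2,"twist":0},{"claw":0.5,"tx":0,"ty":0,"tz":0,"twist":0},{"claw":0.5,"tx":0,"ty":0,"tz":0,"twist":-0.05},{"claw":0.5,"tx":0,"ty":0,"tz":0,"twist":-0.05},{"claw":0.5,"tx":0,"ty":0,"tz":0,"twist":-0.05},{"claw":0.5,"tx":0,"ty":0,"tz":0,"twist":-0.05}]'
python3 -c "
from h import *
plan(581.8,8.8,88,.263);print(manip.get_state()['moment'])"
python3 -m inch '[{"claw":0.5,"tx":0,"ty":0,"tz":0,"twist":-0.05},{"claw":0.5,"tx":0,"ty":0,"tz":0,"twist":-0.05},{"claw":0.5,"tx":0,"ty":0,"tz":0,"twist":-0.05},{"claw":0.5,"tx":0,"ty":0,"tz":0,"twist":-0.05},{"claw":0.5,"tx":0,"ty":0,"tz":0,"twist":-0.05},{"claw":0.5,"tx":0,"ty":0,"tz":0,"twist":-0.05},{"claw":0.5,"tx":0,"ty":0,"tz":0,"twist":-0.02},{"claw":0.5,"tx":0,"ty":0,"tz":0,"twist":0},{"claw":0.5,"tx":0,"ty":0,"tz":0,"twist":0},{"claw":0.5,"tx":0,"ty":0,"tz":0,"twist":0}]'
python3 - <<'E'
from h import *
import cv2
plan(581.8,8.8,88,.263);s=manip.get_state();print(s['moment'])
f=manip.grab_frame('wrist');np.savez('s4.npz',**s)
u,v=proj('wrist',(581.8,8.8,85),s)
x0,y0=int(u)-133,int(v)-120;print(x0,y0)
cv2.imwrite('pics/turn1.png',cv2.resize(f[y0:y0+200,x0:x0+266,::-1],None,fx=3,fy=3,interpolation=cv2.INTER_CUBIC))
E
```

```text
clock: 11.25
tcp_pos: [582.6, 9.1, 89.5]
tcp_rot: [-0.0, 0.727, 0.687, 0.0]
wrist_force: [-0.1, 0.2, -1.4]
grip_width: 61.6
finger_force: 25.0
clk 11.25 tcp [582.6   9.1  89.5] yaw -0.056 q7 0.27 | tx -0.03 ty -0.08 tz 0.15 twist -0.319 F [-0.1  0.2 -1.4] w 61.6 f 25.0 tilt 0.000
[ 0.05332311  0.03626539 -0.16017804]
clock: 12.25
tcp_pos: [582.6, 9.1, 89.5]
tcp_rot: [-0.0, 0.609, 0.793, 0.0]
wrist_force: [0.8, 1.5, -1.7]
grip_width: 62.1
finger_force: 25.0
clk 12.25 tcp [582.6   9.1  89.5] yaw 0.262 q7 0.50 | tx -0.01 ty -0.08 tz 0.15 twist -0.001 F [ 0.8  1.5 -1.7] w 62.1 f 25.0 tilt 0.000
[ 0.23616321 -0.04483452 -0.1563084 ]
188 165
```

View pics/turn1.png

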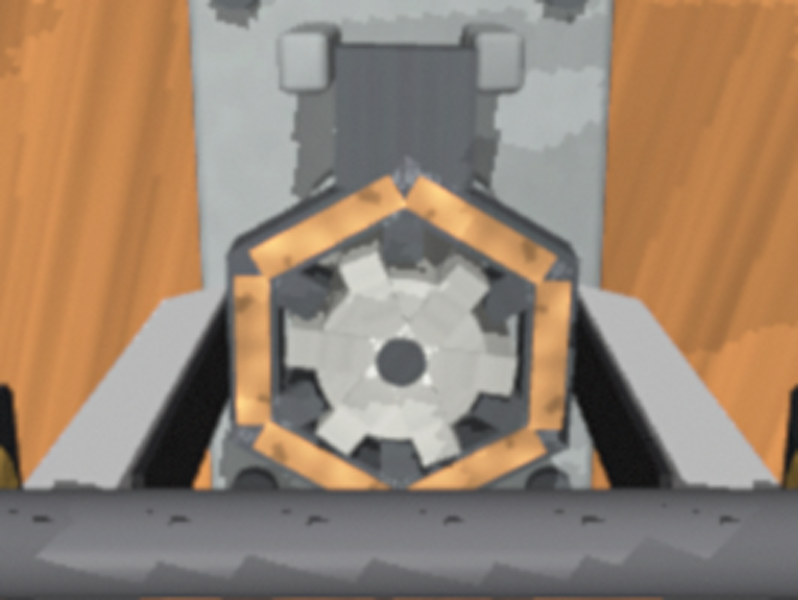

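The hub turned with the disc, and the tab is centred between the wide posts at (303,60) and (500,60). I'll check the centring from the pixels.

```bash
python3 - <<'E'
from h import *
s=dict(np.load('s4.npz'))
w=lambda u,v,z:ray('wrist',(188+u/3,165+v/3),z,s)
M=rot(s['tcp_rot']);T=lambda p:(M.T@(p-s['tcp_pos'])).round(1)
print('hub',T(w(400,362,85)))
v=[w(*k,80.7) for k in((232,250),(572,250),(235,432),(565,432))];c=np.mean(v,0)
print('disc',T(c),[T(x) for x in v])
print('posts',T(w(303,60,54)),T(w(500,60,54)),'tab L/R',T(w(335,45,80.7)),T(w(474,45,80.7)))
E
```

```text
hub [ 0.  -1.1  4.5]
disc [ 1.9 -0.9  8.8] [array([ 19.2, -30.5,   8.8]), array([19.2, 29. ,  8.8]), array([-15.4, -31.3,   8.8]), array([-15.4,  29.1,   8.8])]
posts [ 49.9 -19.9  35.5] [50.  18.3 35.5] tab L/R [ 54.7 -12.    8.8] [54.7 11.2  8.8]
```

```bash
python3 -m inch '[{"claw":0.5,"tx":-0.03,"ty":0,"tz":0.4,"twist":0},{"claw":0.5,"tx":-0.03,"ty":0,"tz":0.4,"twist":0},{"claw":0.5,"tx":0,"ty":0,"tz":0.3,"twist":0},{"claw":0.5,"tx":0,"ty":0,"tz":0.2,"twist":0},{"claw":0.5,"tx":0,"ty":0,"tz":0.1,"twist":0},{"claw":0.5,"tx":0,"ty":0,"tz":0.1,"twist":0},{"claw":0.5,"tx":0,"ty":0,"tz":0.1,"twist":0},{"claw":0.5,"tx":0,"ty":0,"tz":0.1,"twist":0},{"claw":0.5,"tx":0,"ty":0,"tz":0.1,"twist":0},{"claw":0.5,"tx":0,"ty":0,"tz":0.1,"twist":0}]'
python3 -c "
from h import *
plan(582,9,51.5,.263)"
```

```text
clock: 13.3
tcp_pos: [582.6, 9.0, 70.5]
tcp_rot: [-0.0, 0.609, 0.794, 0.0]
wrist_force: [-1.8, 5.6, 4.5]
grip_width: 61.5
finger_force: 25.0
clk 13.30 tcp [582.6   9.   70.5] yaw 0.262 q7 0.51 | tx 0.02 ty -0.06 tz 1.90 twist -0.001 F [-1.8  5.6  4.5] w 61.5 f 25.0 tilt 0.001
```

```bash
python3 -m inch '[{"claw":0.5,"tx":0.08,"ty":0,"tz":0,"twist":0},{"claw":0.5,"tx":0,"ty":0,"tz":0.2,"twist":0},{"claw":0.5,"tx":0,"ty":0,"tz":0.2,"twist":0},{"claw":0.5,"tx":0,"ty":0,"tz":0.2,"twist":0},{"claw":0.5,"tx":0,"ty":0,"tz":0.2,"twist":0},{"claw":0.5,"tx":0,"ty":0,"tz":0.2,"twist":0},{"claw":0.5,"tx":0,"ty":0,"tz":0.2,"twist":0},{"claw":0.5,"tx":0,"ty":0,"tz":0.2,"twist":0},{"claw":0.5,"tx":0,"ty":0,"tz":0.1,"twist":0},{"claw":0.5,"tx":0,"ty":0,"tz":0,"twist":0}]'
python3 -c "
from h import *
plan(582,9,51,.263)"
```

```text
clock: 14.3
tcp_pos: [582.6, 9.0, 55.2]
tcp_rot: [0.0, 0.609, 0.793, 0.0]
wrist_force: [1.8, 3.8, 1.3]
grip_width: 61.7
finger_force: 25.0
clk 14.30 tcp [582.6   9.   55.2] yaw 0.262 q7 0.52 | tx 0.01 ty -0.06 tz 0.42 twist -0.001 F [1.8 3.8 1.3] w 61.7 f 25.0 tilt 0.000
```

```bash
python3 -m inch '[{"claw":0.5,"tx":0,"ty":0,"tz":0.1,"twist":0},{"claw":0.5,"tx":0,"ty":0,"tz":0.1,"twist":0},{"claw":0.5,"tx":0,"ty":0,"tz":0.1,"twist":0},{"claw":0.5,"tx":0,"ty":0,"tz":0.05,"twist":0},{"claw":0.5,"tx":0,"ty":0,"tz":0,"twist":0},{"claw":0.5,"tx":0,"ty":0,"tz":0,"twist":0},{"claw":0.5,"tx":0,"ty":0,"tz":0,"twist":0},{"claw":0.5,"tx":0,"ty":0,"tz":0,"twist":0},{"claw":0.5,"tx":0,"ty":0,"tz":0,"twist":0},{"claw":0.5,"tx":0,"ty":0,"tz":0,"twist":0}]'
python3 -c "
from h import *
plan(582,9,51,.263)"
```

```text
clock: 15.3
tcp_pos: [582.5, 9.0, 51.9]
tcp_rot: [0.0, 0.609, 0.793, 0.0]
wrist_force: [1.2, 3.9, 1.7]
grip_width: 61.7
finger_force: 25.0
clk 15.30 tcp [582.5   9.   51.9] yaw 0.262 q7 0.52 | tx 0.01 ty -0.05 tz 0.09 twist -0.001 F [1.2 3.9 1.7] w 61.7 f 25.0 tilt 0.000
```

```bash
python3 -m inch '[{"claw":0.5,"tx":0,"ty":0,"tz":0.05,"twist":0},{"claw":0.5,"tx":0,"ty":0,"tz":0.05,"twist":0},{"claw":0.5,"tx":0,"ty":0,"tz":0,"twist":0},{"claw":0.5,"tx":0,"ty":0,"tz":0,"twist":0},{"claw":0.85,"tx":0,"ty":0,"tz":0,"twist":0},{"claw":0.85,"tx":0,"ty":0,"tz":0,"twist":0},{"claw":0.85,"tx":0,"ty":0,"tz":0,"twist":0},{"claw":0.85,"tx":0,"ty":0,"tz":0,"twist":0},{"claw":0.85,"tx":0,"ty":0,"tz":0,"twist":0},{"claw":0.85,"tx":0,"ty":0,"tz":0,"twist":0}]'
python3 -c "
from h import *
plan(582,9,51,.263)"
python3 -m inch '[{"claw":0.85,"tx":0,"ty":0,"tz":-1,"twist":0},{"claw":0.9,"tx":0,"ty":0,"tz":-2,"twist":0},{"claw":1,"tx":0,"ty":0,"tz":-2,"twist":0},{"claw":1,"tx":0,"ty":0,"tz":-2,"twist":0},{"claw":1,"tx":0,"ty":0,"tz":-2,"twist":0},{"claw":1,"tx":0,"ty":0,"tz":-2,"twist":0},{"claw":1,"tx":0,"ty":0,"tz":0,"twist":0},{"claw":1,"tx":0,"ty":0,"tz":0,"twist":0},{"claw":1,"tx":0,"ty":0,"tz":0,"twist":0},{"claw":1,"tx":0,"ty":0,"tz":0,"twist":0}]'
python3 - <<'E'
from h import *
import cv2
plan(494.7,248.9,162,.19+np.pi);s=manip.get_state();print(s['q'].round(2))
f=manip.grab_frame('wrist');np.savez('s5.npz',**s)
u,v=proj('wrist',(581.8,8.8,60),s)
x0,y0=int(u)-100,int(v)-85;print(x0,y0)
cv2.imwrite('pics/seat1.png',cv2.resize(f[y0:y0+150,x0:x0+200,::-1],None,fx=4,fy=4,interpolation=cv2.INTER_CUBIC))
E
```

```text
clock: 16.3
tcp_pos: [582.3, 8.9, 50.9]
tcp_rot: [-0.0, 0.609, 0.793, -0.0]
wrist_force: [0.5, 0.4, 0.1]
grip_width: 79.7
finger_force: 0.0
clk 16.30 tcp [582.3   8.9  50.9] yaw 0.262 q7 0.52 | tx 0.02 ty -0.03 tz -0.01 twist -0.001 F [0.5 0.4 0.1] w 79.7 f 0.0 tilt 0.000
clock: 17.3
tcp_pos: [581.7, 9.1, 160.0]
tcp_rot: [-0.001, 0.609, 0.793, -0.001]
wrist_force: [-0.0, 0.5, -0.4]
grip_width: 93.7
finger_force: 0.0
clk 17.30 tcp [581.7   9.1 160. ] yaw 0.262 q7 0.46 | tx 25.42 ty -2.20 tz -0.19 twist -3.070 F [-0.   0.5 -0.4] w 93.7 f 0.0 tilt 0.002
[-0.28  0.63  0.34  1.78 -0.28  0.77  0.46]
222 156
```

View pics/seat1.png

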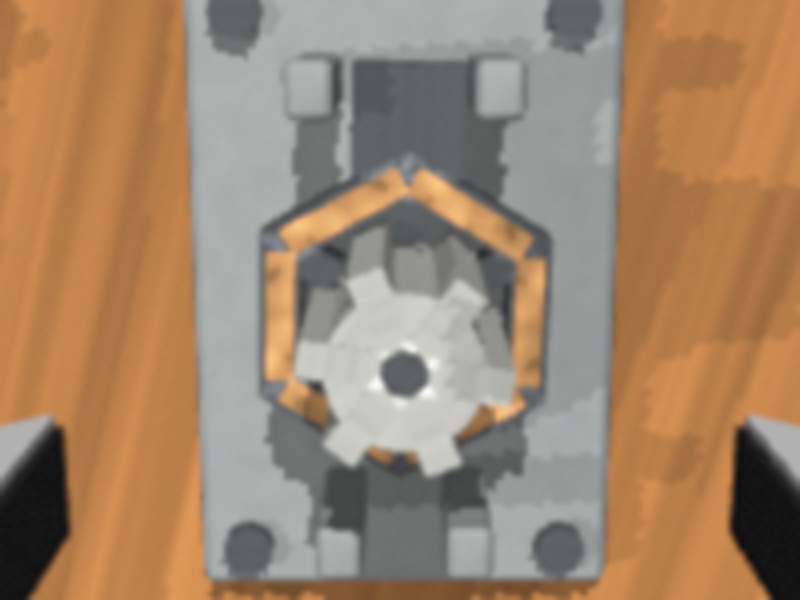

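The disc is seated flat with its tab between the wide posts, and the robot has let go. The hub teeth at crop (301,360)/(512,388) show the hub lagging a little inside the play. On to the separator, with a half turn on the way.

```bash
python3 - <<'E'
from h import *
s=dict(np.load('s5.npz'))
w=lambda u,v,z:ray('wrist',(222+u/4,156+v/4),z,s)
A=lambda p:np.arctan2(p[1],p[0])
print('hub',w(404,374,85).round(1),[round(A(w(*a,85)-w(*b,85)),3) for a,b in(((362,288),(439,468)),((470,293),(346,452)),((305,361),(510,387)))])
v=[w(*k,42) for k in((270,240),(542,240),(268,392),(538,400))];print('disc',np.mean(v,0).round(1))
p=[w(*k,54) for k in((311,88),(500,88),(338,553),(469,553))];a=(p[0]+p[1])/2;b=(p[2]+p[3])/2;print('post',((a+b)/2).round(1),A(a-b))
E
python3 -m inch '[{"claw":1,"tx":3.63,"ty":-0.31,"tz":0,"twist":0},{"claw":1,"tx":3.63,"ty":-0.31,"tz":0,"twist":0},{"claw":1,"tx":3.63,"ty":-0.31,"tz":0,"twist":0},{"claw":1,"tx":3.63,"ty":-0.31,"tz":0,"twist":0},{"claw":1,"tx":3.63,"ty":-0.31,"tz":0,"twist":0},{"claw":1,"tx":3.63,"ty":-0.31,"tz":0,"twist":0},{"claw":1,"tx":3.63,"ty":-0.31,"tz":0,"twist":0},{"claw":1,"tx":0,"ty":0,"tz":0,"twist":-0.145},{"claw":1,"tx":0,"ty":0,"tz":0,"twist":-0.145},{"claw":1,"tx":0,"ty":0,"tz":0,"twist":-0.145}]' 25
python3 -m inch '[{"claw":1,"tx":0,"ty":0,"tz":0,"twist":-0.145},{"claw":1,"tx":0,"ty":0,"tz":0,"twist":-0.145},{"claw":1,"tx":0,"ty":0,"tz":0,"twist":-0.145},{"claw":1,"tx":0,"ty":0,"tz":0,"twist":-0.145},{"claw":1,"tx":0,"ty":0,"tz":0,"twist":-0.145},{"claw":1,"tx":0,"ty":0,"tz":0,"twist":-0.145},{"claw":1,"tx":0,"ty":0,"tz":0,"twist":-0.145},{"claw":1,"tx":0,"ty":0,"tz":0,"twist":-0.145},{"claw":1,"tx":0,"ty":0,"tz":0,"twist":-0.145},{"claw":1,"tx":0,"ty":0,"tz":0,"twist":-0.145}]'
python3 -c "
from h import *
plan(494.7,248.9,162,.19+np.pi);print(manip.get_state()['q'].round(2))"
```

```text
hub [581.8   8.9  85. ] [np.float64(2.225), np.float64(1.191), np.float64(-3.009)]
disc [582.   9.  42.]
post [581.8   9.5  54. ] 1.8306228818637065
clock: 18.35
tcp_pos: [495.1, 249.2, 160.3]
tcp_rot: [-0.0, 0.42, 0.908, -0.001]
wrist_force: [-0.1, 0.2, -0.7]
grip_width: 94.1
finger_force: 0.0
clock: 19.35
tcp_pos: [495.4, 248.6, 160.3]
tcp_rot: [-0.001, -0.287, 0.958, -0.0]
wrist_force: [1.1, 1.0, 0.3]
grip_width: 94.2
finger_force: 0.0
clk 19.35 tcp [495.4 248.6 160.3] yaw 2.153 q7 1.49 | tx 0.04 ty 0.07 tz -0.17 twist -1.179 F [1.1 1.  0.3] w 94.2 f 0.0 tilt 0.001
[-0.39  0.58 -0.18  1.85  0.15  0.73  1.49]
```

```bash
python3 -m inch '[{"claw":1,"tx":0,"ty":0,"tz":0,"twist":-0.145},{"claw":1,"tx":0,"ty":0,"tz":0,"twist":-0.145},{"claw":1,"tx":0,"ty":0,"tz":0,"twist":-0.145},{"claw":1,"tx":0,"ty":0,"tz":0,"twist":-0.145},{"claw":1,"tx":0,"ty":0,"tz":0,"twist":-0.145},{"claw":1,"tx":0,"ty":0,"tz":0,"twist":-0.145},{"claw":1,"tx":0,"ty":0,"tz":0,"twist":-0.145},{"claw":1,"tx":0,"ty":0,"tz":0,"twist":-0.145},{"claw":1,"tx":0,"ty":0,"tz":0,"twist":0},{"claw":1,"tx":0,"ty":0,"tz":0,"twist":0}]'
python3 - <<'E'
from h import *
import cv2
s=manip.get_state();plan(494.7,248.9,162,.19+np.pi);print(s['q'].round(2))
f=manip.grab_frame('wrist');np.savez('s6.npz',**s)
u,v=proj('wrist',(494.7,248.9,8),s)
x0,y0=int(u)-100,int(v)-75;print(x0,y0)
cv2.imwrite('pics/sep1.png',cv2.resize(f[y0:y0+150,x0:x0+200,::-1],None,fx=4,fy=4,interpolation=cv2.INTER_CUBIC))
E
```

```text
clock: 20.35
tcp_pos: [495.5, 248.5, 160.5]
tcp_rot: [0.0, 0.762, -0.648, -0.0]
wrist_force: [1.3, -0.1, -0.3]
grip_width: 94.1
finger_force: 0.0
clk 20.35 tcp [495.5 248.5 160.5] yaw -2.980 q7 2.39 | tx -0.05 ty 0.08 tz -0.15 twist -0.029 F [ 1.3 -0.1 -0.3] w 94.1 f 0.0 tilt 0.001
[-0.18  0.62 -0.51  1.84  0.41  0.79  2.39]
220 151
```

View pics/sep1.png

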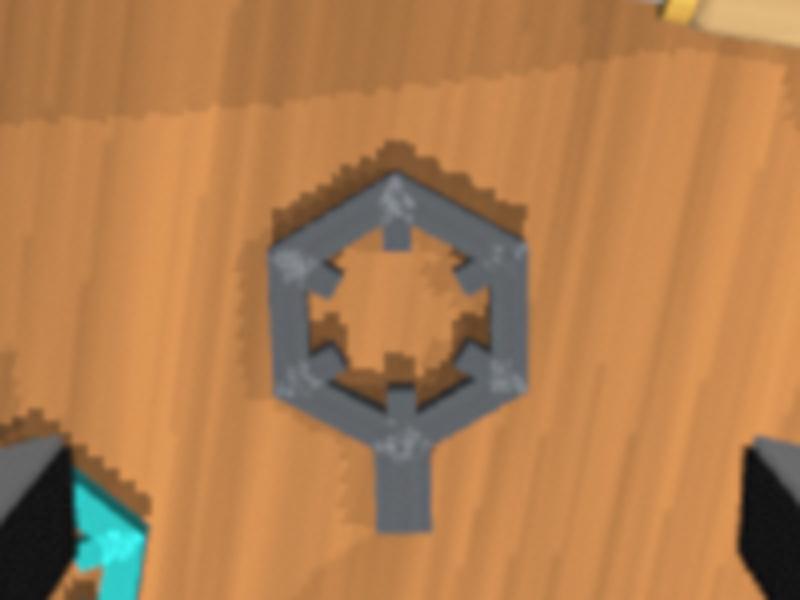

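Separator in the crop: ring vertices at (396,173) and (402,450), flats at x=270 and 527, tab end at (404,533). The turquoise look-alike at (110,540) is clear of the finger's path.

```bash
python3 - <<'E'
from h import *
s=dict(np.load('s6.npz'))
w=lambda u,v:ray('wrist',(220+u/4,151+v/4),8,s)
M=rot(s['tcp_rot']);T=lambda p:(M.T@(p-s['tcp_pos'])).round(1)
p=w(399,311);t=w(404,533);d=t-p;yaw=np.arctan2(d[1],d[0]);print(p.round(1),np.linalg.norm(d),yaw,'turq',T(w(147,535))-T(p))
v=[w(*k) for k in((270,245),(527,240),(277,390),(525,388),(396,173),(402,450))];print(np.mean(v,0).round(1))
plan(p[0],p[1],19.5,yaw+np.pi/2)
E
```

```text
[495.4 250.8   8. ] 56.587429453765296 1.7539910263415186 turq [-57.1 -62.8  -0.1]
[495.1 252.    8. ]
clk 20.40 tcp [495.6 248.6 160.6] yaw -2.980 q7 2.39 | tx -0.22 ty -0.03 tz 14.11 twist -0.021 F [ 0.2  0.1 -1.5] w 93.7 f 0.0 tilt 0.001
```

```bash
python3 -m inch '[{"claw":1,"tx":-0.38,"ty":0,"tz":3,"twist":-0.02},{"claw":1,"tx":0,"ty":0,"tz":3,"twist":0},{"claw":1,"tx":0,"ty":0,"tz":3,"twist":0},{"claw":1,"tx":0,"ty":0,"tz":2.5,"twist":0},{"claw":1,"tx":0,"ty":0,"tz":1.5,"twist":0},{"claw":1,"tx":0,"ty":0,"tz":1,"twist":0},{"claw":1,"tx":0,"ty":0,"tz":0,"twist":0},{"claw":0.72,"tx":0,"ty":0,"tz":0,"twist":0},{"claw":0.72,"tx":0,"ty":0,"tz":0,"twist":0},{"claw":0.72,"tx":0,"ty":0,"tz":0,"twist":0}]' 25
python3 -c "
from h import *
plan(495,252.4,20.3,1.754+np.pi/2)"
```

```text
clock: 21.4
tcp_pos: [495.4, 252.7, 21.4]
tcp_rot: [-0.0, 0.769, -0.639, 0.0]
wrist_force: [0.4, 0.8, -0.3]
grip_width: 73.4
finger_force: 0.0
clk 21.40 tcp [495.4 252.7  21.4] yaw -2.957 q7 2.27 | tx 0.03 ty 0.04 tz 0.11 twist 0.002 F [ 0.4  0.8 -0.3] w 73.4 f 0.0 tilt 0.001
```

```bash
python3 -m inch '[{"claw":0.5,"tx":0,"ty":0,"tz":0.08,"twist":0},{"claw":0.5,"tx":0,"ty":0,"tz":0,"twist":0},{"claw":0.5,"tx":0,"ty":0,"tz":0,"twist":0},{"claw":0.5,"tx":0,"ty":0,"tz":0,"twist":0},{"claw":0.5,"tx":0,"ty":0,"tz":0,"twist":0},{"claw":0.5,"tx":0,"ty":0,"tz":0,"twist":0},{"claw":0.5,"tx":0,"ty":0,"tz":0,"twist":0},{"claw":0.5,"tx":0,"ty":0,"tz":0,"twist":0},{"claw":0.5,"tx":0,"ty":0,"tz":0,"twist":0},{"claw":0.5,"tx":0,"ty":0,"tz":0,"twist":0}]' 25
python3 -c "
from h import *
plan(495,252.4,20.3,1.754+np.pi/2)"
python3 -m inch '[{"claw":0.5,"tx":0,"ty":0,"tz":-0.5,"twist":0},{"claw":0.5,"tx":0,"ty":0,"tz":-1.5,"twist":0},{"claw":0.5,"tx":0,"ty":0,"tz":-2.5,"twist":0},{"claw":0.5,"tx":0,"ty":0,"tz":-2.5,"twist":0},{"claw":0.5,"tx":0,"ty":0,"tz":-2.5,"twist":0},{"claw":0.5,"tx":0,"ty":0,"tz":-1.5,"twist":0},{"claw":0.5,"tx":0,"ty":0,"tz":0,"twist":0.14},{"claw":0.5,"tx":0,"ty":0,"tz":0,"twist":0.14},{"claw":0.5,"tx":0,"ty":0,"tz":0,"twist":0.14},{"claw":0.5,"tx":0,"ty":0,"tz":0,"twist":0.14}]'
python3 -m inch '[{"claw":0.5,"tx":0,"ty":0,"tz":0,"twist":0.14},{"claw":0.5,"tx":0,"ty":0,"tz":0,"twist":0.14},{"claw":0.5,"tx":0,"ty":0,"tz":0,"twist":0.14},{"claw":0.5,"tx":0,"ty":0,"tz":0,"twist":0.14},{"claw":0.5,"tx":0,"ty":0,"tz":0,"twist":0.14},{"claw":0.5,"tx":0,"ty":0,"tz":0,"twist":0.14},{"claw":0.5,"tx":0,"ty":0,"tz":0,"twist":0.14},{"claw":0.5,"tx":0,"ty":0,"tz":0,"twist":0.14},{"claw":0.5,"tx":0,"ty":0,"tz":0,"twist":0.14},{"claw":0.5,"tx":0,"ty":0,"tz":0,"twist":0.14}]'
python3 -c "
from h import *
plan(581.8,8.9,131,.17)"
```

```text
clock: 22.4
tcp_pos: [495.5, 252.7, 20.4]
tcp_rot: [-0.0, 0.769, -0.639, 0.0]
wrist_force: [1.7, -1.3, 4.8]
grip_width: 61.9
finger_force: 25.0
clk 22.40 tcp [495.5 252.7  20.4] yaw -2.956 q7 2.27 | tx 0.02 ty 0.05 tz 0.01 twist 0.002 F [ 1.7 -1.3  4.8] w 61.9 f 25.0 tilt 0.001
clock: 23.4
tcp_pos: [493.6, 252.1, 129.6]
tcp_rot: [-0.001, -0.561, 0.828, 0.0]
wrist_force: [-1.1, 0.8, -1.5]
grip_width: 61.5
finger_force: 25.0
clock: 24.4
tcp_pos: [493.4, 252.4, 129.5]
tcp_rot: [-0.002, 0.104, 0.995, -0.0]
wrist_force: [-0.3, -0.2, -1.0]
grip_width: 61.5
finger_force: 25.0
clk 24.40 tcp [493.4 252.4 129.5] yaw 1.361 q7 0.90 | tx -13.70 ty -21.98 tz -0.16 twist 1.191 F [-0.3 -0.2 -1. ] w 61.5 f 25.0 tilt 0.003
```

```bash
python3 -m inch '[{"claw":0.5,"tx":0,"ty":0,"tz":0,"twist":0.14},{"claw":0.5,"tx":0,"ty":0,"tz":0,"twist":0.14},{"claw":0.5,"tx":0,"ty":0,"tz":0,"twist":0.14},{"claw":0.5,"tx":0,"ty":0,"tz":0,"twist":0.14},{"claw":0.5,"tx":0,"ty":0,"tz":0,"twist":0.14},{"claw":0.5,"tx":0,"ty":0,"tz":0,"twist":0.14},{"claw":0.5,"tx":0,"ty":0,"tz":0,"twist":0.14},{"claw":0.5,"tx":0,"ty":0,"tz":0,"twist":0.14},{"claw":0.5,"tx":0,"ty":0,"tz":0,"twist":0.07},{"claw":0.5,"tx":0,"ty":0,"tz":0,"twist":0}]'
python3 -c "
from h import *
plan(581.8,8.9,131,.17)"
```

```text
clock: 25.4
tcp_pos: [493.5, 252.7, 129.4]
tcp_rot: [-0.001, 0.642, 0.767, -0.001]
wrist_force: [0.5, -0.4, -1.0]
grip_width: 61.6
finger_force: 25.0
clk 25.40 tcp [493.5 252.7 129.4] yaw 0.177 q7 0.03 | tx -25.56 ty 4.39 tz -0.17 twist 0.007 F [ 0.5 -0.4 -1. ] w 61.6 f 25.0 tilt 0.003
```

```bash
python3 -m inch '[{"claw":0.5,"tx":-3.2,"ty":0.55,"tz":0,"twist":0},{"claw":0.5,"tx":-3.2,"ty":0.55,"tz":0,"twist":0},{"claw":0.5,"tx":-3.2,"ty":0.55,"tz":0,"twist":0},{"claw":0.5,"tx":-3.2,"ty":0.55,"tz":0,"twist":0},{"claw":0.5,"tx":-3.2,"ty":0.55,"tz":0,"twist":0},{"claw":0.5,"tx":-3.2,"ty":0.55,"tz":0,"twist":0},{"claw":0.5,"tx":-3.2,"ty":0.55,"tz":0,"twist":0},{"claw":0.5,"tx":-3.2,"ty":0.55,"tz":0,"twist":0},{"claw":0.5,"tx":0,"ty":0,"tz":0,"twist":0},{"claw":0.5,"tx":0,"ty":0,"tz":0,"twist":0}]'
python3 - <<'E'
from h import *
import cv2
s=manip.get_state();plan(581.8,8.9,131,.17)
f=manip.grab_frame('wrist');np.savez('s7.npz',**s)
u,v=proj('wrist',(581.8,8.9,85),s)
x0,y0=int(u)-133,int(v)-100;print(x0,y0)
cv2.imwrite('pics/over2.png',cv2.resize(f[y0:y0+200,x0:x0+266,::-1],None,fx=3,fy=3,interpolation=cv2.INTER_CUBIC))
E
```

```text
clock: 26.4
tcp_pos: [582.7, 7.9, 129.7]
tcp_rot: [-0.001, 0.642, 0.767, -0.0]
wrist_force: [0.0, 0.9, -0.8]
grip_width: 61.8
finger_force: 25.0
clk 26.40 tcp [582.7   7.9 129.7] yaw 0.176 q7 0.44 | tx 0.11 ty -0.07 tz -0.13 twist 0.006 F [ 0.   0.9 -0.8] w 61.8 f 25.0 tilt 0.002
189 160
```

View pics/over2.png

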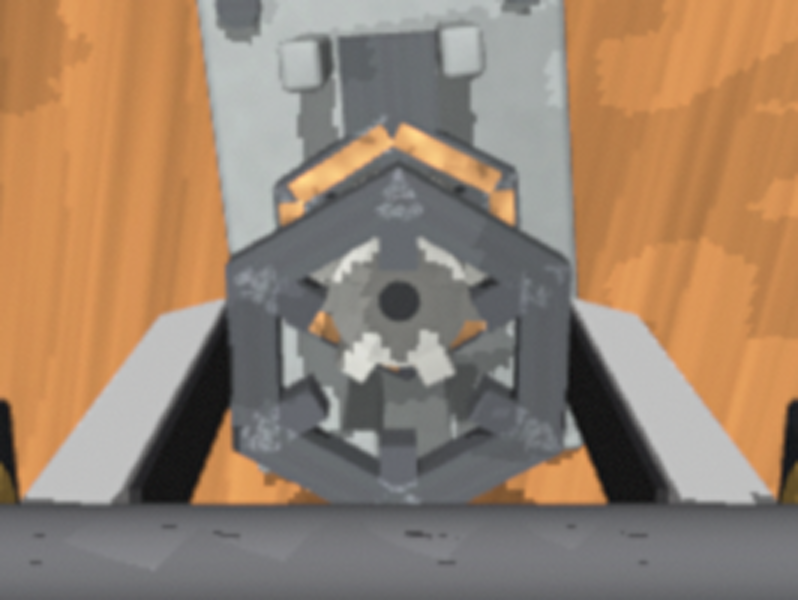

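The separator is over the hub: vertices at (230,262), (570,262), (235,445), (565,447). The hub hole is at (399,300) and the hub gap lines up with the plate tooth at x≈398.

```bash
python3 - <<'E'
from h import *
s=dict(np.load('s7.npz'))
w=lambda u,v,z:ray('wrist',(189+u/3,160+v/3),z,s)
M=rot(s['tcp_rot']);T=lambda p:(M.T@(p-s['tcp_pos'])).round(1)
h=w(399,300,85)
v=[w(*k,117.2) for k in((230,262),(570,262),(235,445),(565,447))];c=np.mean(v,0)
print('hub',h.round(1),T(h),'sep',T(c),[T(x) for x in v],'top vertex',T(w(399,165,117.2)))
E
```

```text
hub [581.7   9.1  85. ] [ 1.3 -0.7 44.7] sep [ 0.8 -0.6 12.5] [array([ 18.6, -31. ,  12.6]), array([18.6, 29.8, 12.5]), array([-16.9, -31.4,  12.5]), array([-17.2,  30.3,  12.4])] top vertex [36.2 -0.8 12.5]
```

```bash
python3 -m inch '[{"claw":0.5,"tx":0.05,"ty":0,"tz":0.6,"twist":0},{"claw":0.5,"tx":0,"ty":0,"tz":0.6,"twist":0},{"claw":0.5,"tx":0,"ty":0,"tz":0.5,"twist":0},{"claw":0.5,"tx":0,"ty":0,"tz":0.3,"twist":0},{"claw":0.5,"tx":0,"ty":0,"tz":0.2,"twist":0},{"claw":0.5,"tx":0,"ty":0,"tz":0.1,"twist":0},{"claw":0.5,"tx":0,"ty":0,"tz":0.1,"twist":0},{"claw":0.5,"tx":0,"ty":0,"tz":0.1,"twist":0},{"claw":0.5,"tx":0,"ty":0,"tz":0.1,"twist":0},{"claw":0.5,"tx":0,"ty":0,"tz":0,"twist":0}]'
python3 -c "
from h import *
plan(581.8,8.9,88,.17)"
```

```text
clock: 27.45
tcp_pos: [583.3, 8.9, 104.1]
tcp_rot: [-0.0, 0.642, 0.767, 0.0]
wrist_force: [-0.2, 0.2, -0.2]
grip_width: 61.7
finger_force: 25.0
clk 27.45 tcp [583.3   8.9 104.1] yaw 0.177 q7 0.46 | tx 0.03 ty -0.15 tz 1.61 twist 0.007 F [-0.2  0.2 -0.2] w 61.7 f 25.0 tilt 0.000
```

```bash
python3 -m inch '[{"claw":0.5,"tx":0,"ty":-0.07,"tz":0,"twist":0},{"claw":0.5,"tx":0,"ty":0,"tz":0.1,"twist":0},{"claw":0.5,"tx":0,"ty":0,"tz":0.1,"twist":0},{"claw":0.5,"tx":0,"ty":0,"tz":0.1,"twist":0},{"claw":0.5,"tx":0,"ty":0,"tz":0.1,"twist":0},{"claw":0.5,"tx":0,"ty":0,"tz":0.1,"twist":0},{"claw":0.5,"tx":0,"ty":0,"tz":0,"twist":0},{"claw":0.5,"tx":0,"ty":0,"tz":0,"twist":0},{"claw":0.5,"tx":0,"ty":0,"tz":0,"twist":0},{"claw":0.5,"tx":0,"ty":0,"tz":0,"twist":0}]'
python3 -c "
from h import *
plan(581.8,8.9,88,.17)"
```

```text
clock: 28.45
tcp_pos: [582.7, 8.7, 99.2]
tcp_rot: [0.0, 0.642, 0.767, 0.0]
wrist_force: [-1.1, -0.7, -1.0]
grip_width: 61.5
finger_force: 25.0
clk 28.45 tcp [582.7   8.7  99.2] yaw 0.177 q7 0.46 | tx 0.04 ty -0.08 tz 1.12 twist 0.007 F [-1.1 -0.7 -1. ] w 61.5 f 25.0 tilt 0.000
```

Engaged with no force. Down to 64 mm and turn into line with the slots.

```bash
python3 -m inch '[{"claw":0.5,"tx":0,"ty":0,"tz":0.3,"twist":0},{"claw":0.5,"tx":0,"ty":0,"tz":0.3,"twist":0},{"claw":0.5,"tx":0,"ty":0,"tz":0.3,"twist":0},{"claw":0.5,"tx":0,"ty":0,"tz":0.3,"twist":0},{"claw":0.5,"tx":0,"ty":0,"tz":0.3,"twist":0},{"claw":0.5,"tx":0,"ty":0,"tz":0,"twist":-0.03},{"claw":0.5,"tx":0,"ty":0,"tz":0,"twist":-0.03},{"claw":0.5,"tx":0,"ty":0,"tz":0,"twist":-0.025},{"claw":0.5,"tx":0,"ty":0,"tz":0,"twist":0},{"claw":0.5,"tx":0,"ty":0,"tz":0,"twist":0}]'
python3 -c "
from h import *
plan(582.5,8.9,62.4,.262);print(manip.get_state()['moment'])"
```

```text
clock: 29.45
tcp_pos: [582.6, 9.0, 84.1]
tcp_rot: [-0.0, 0.609, 0.793, 0.0]
wrist_force: [0.4, 1.6, -3.5]
grip_width: 61.6
finger_force: 25.0
clk 29.45 tcp [582.6   9.   84.1] yaw 0.262 q7 0.53 | tx -0.01 ty -0.01 tz 2.17 twist -0.000 F [ 0.4  1.6 -3.5] w 61.6 f 25.0 tilt 0.000
[ 0.27700095 -0.08676199 -0.04898708]
```

```bash
python3 -m inch '[{"claw":0.5,"tx":0,"ty":-0.02,"tz":0.3,"twist":0},{"claw":0.5,"tx":0,"ty":0,"tz":0.3,"twist":0},{"claw":0.5,"tx":0,"ty":0,"tz":0.1,"twist":0},{"claw":0.5,"tx":0,"ty":0,"tz":0.1,"twist":0},{"claw":0.5,"tx":0,"ty":0,"tz":0.1,"twist":0},{"claw":0.5,"tx":0,"ty":0,"tz":0.1,"twist":0},{"claw":0.5,"tx":0,"ty":0,"tz":0.1,"twist":0},{"claw":0.5,"tx":0,"ty":0,"tz":0.1,"twist":0},{"claw":0.5,"tx":0,"ty":0,"tz":0,"twist":0},{"claw":0.5,"tx":0,"ty":0,"tz":0,"twist":0}]'
python3 -c "
from h import *
plan(582.5,8.9,62.4,.262);print(manip.get_state()['moment'])"
```

```text
clock: 30.45
tcp_pos: [582.6, 9.0, 72.0]
tcp_rot: [-0.0, 0.609, 0.793, 0.0]
wrist_force: [-0.8, 3.3, 1.2]
grip_width: 61.6
finger_force: 25.0
clk 30.45 tcp [582.6   9.   72. ] yaw 0.262 q7 0.54 | tx -0.00 ty -0.01 tz 0.96 twist 0.000 F [-0.8  3.3  1.2] w 61.6 f 25.0 tilt 0.000
[ 0.79093593  0.05502506 -0.13658019]
```

```bash
python3 -m inch '[{"claw":0.5,"tx":0.06,"ty":0,"tz":0,"twist":0},{"claw":0.5,"tx":0,"ty":0,"tz":0.1,"twist":0},{"claw":0.5,"tx":0,"ty":0,"tz":0.1,"twist":0},{"claw":0.5,"tx":0,"ty":0,"tz":0.1,"twist":0},{"claw":0.5,"tx":0,"ty":0,"tz":0.1,"twist":0},{"claw":0.5,"tx":0,"ty":0,"tz":0.1,"twist":0},{"claw":0.5,"tx":0,"ty":0,"tz":0.1,"twist":0},{"claw":0.5,"tx":0,"ty":0,"tz":0.1,"twist":0},{"claw":0.5,"tx":0,"ty":0,"tz":0,"twist":0},{"claw":0.5,"tx":0,"ty":0,"tz":0,"twist":0}]'
python3 -c "
from h import *
plan(582.5,8.9,62.4,.262);print(manip.get_state()['moment'])"
```

```text
clock: 31.45
tcp_pos: [582.5, 9.1, 65.0]
tcp_rot: [0.0, 0.609, 0.793, -0.0]
wrist_force: [2.3, 1.3, 0.5]
grip_width: 61.7
finger_force: 25.0
clk 31.45 tcp [582.5   9.1  65. ] yaw 0.262 q7 0.54 | tx -0.02 ty -0.01 tz 0.26 twist -0.000 F [2.3 1.3 0.5] w 61.7 f 25.0 tilt 0.000
[ 0.31294001 -0.38546539 -0.09416516]
```

Underside at about 44.6 mm and light forces. Down the last 2.5 mm, then release and rise.

```bash
python3 -m inch '[{"claw":0.5,"tx":0,"ty":0,"tz":0.1,"twist":0},{"claw":0.5,"tx":0,"ty":0,"tz":0.1,"twist":0},{"claw":0.5,"tx":0,"ty":0,"tz":0.05,"twist":0},{"claw":0.5,"tx":0,"ty":0,"tz":0.04,"twist":0},{"claw":0.5,"tx":0,"ty":0,"tz":0,"twist":0},{"claw":0.5,"tx":0,"ty":0,"tz":0,"twist":0},{"claw":0.5,"tx":0,"ty":0,"tz":0,"twist":0},{"claw":0.5,"tx":0,"ty":0,"tz":0,"twist":0},{"claw":0.5,"tx":0,"ty":0,"tz":0,"twist":0},{"claw":0.5,"tx":0,"ty":0,"tz":0,"twist":0}]'
python3 -c "
from h import *
plan(582.5,8.9,62.4,.262);print(manip.get_state()['moment'])"
```

```text
clock: 32.45
tcp_pos: [582.5, 9.1, 62.4]
tcp_rot: [0.0, 0.609, 0.793, 0.0]
wrist_force: [1.2, 0.7, 5.6]
grip_width: 61.8
finger_force: 25.0
clk 32.45 tcp [582.5   9.1  62.4] yaw 0.262 q7 0.54 | tx -0.02 ty -0.01 tz 0.00 twist -0.000 F [1.2 0.7 5.6] w 61.8 f 25.0 tilt 0.000
[ 0.03104378 -0.22629379 -0.12188278]
```

```bash
python3 -m inch '[{"claw":0.85,"tx":0,"ty":0,"tz":0,"twist":0},{"claw":0.85,"tx":0,"ty":0,"tz":0,"twist":0},{"claw":0.85,"tx":0,"ty":0,"tz":0,"twist":0},{"claw":0.85,"tx":0,"ty":0,"tz":0,"twist":0},{"claw":0.85,"tx":0,"ty":0,"tz":0,"twist":0},{"claw":0.85,"tx":0,"ty":0,"tz":-0.5,"twist":0},{"claw":0.85,"tx":0,"ty":0,"tz":-1,"twist":0},{"claw":1,"tx":0,"ty":0,"tz":-2,"twist":0},{"claw":1,"tx":0,"ty":0,"tz":-2,"twist":0},{"claw":1,"tx":0,"ty":0,"tz":-2,"twist":0}]'
python3 -m inch '[{"claw":1,"tx":0,"ty":0,"tz":-1.5,"twist":0},{"claw":1,"tx":0,"ty":0,"tz":-1,"twist":0},{"claw":1,"tx":0,"ty":0,"tz":0,"twist":0},{"claw":1,"tx":0,"ty":0,"tz":0,"twist":0},{"claw":1,"tx":0,"ty":0,"tz":0,"twist":0},{"claw":1,"tx":0,"ty":0,"tz":0,"twist":0},{"claw":1,"tx":0,"ty":0,"tz":0,"twist":0},{"claw":1,"tx":0,"ty":0,"tz":0,"twist":0},{"claw":1,"tx":0,"ty":0,"tz":0,"twist":0},{"claw":1,"tx":0,"ty":0,"tz":0,"twist":0}]'
python3 - <<'E'
from h import *
s=manip.get_state();f=manip.grab_frame('wrist').astype(int);plan(582,9,160,.262)
a=1.831;Y=np.array([np.cos(a),np.sin(a),0]);X=np.array([Y[1],-Y[0],0]);H=np.array([581.9,9,0])
def px(x,y,z):
    u,v=proj('wrist',H+X*x+Y*y+[0,0,z],s).round().astype(int);return f[v,u].tolist() if 0<=v<480 and 0<=u<640 else None
for y in(-40,-46,-50,-58,-64): print('across narrow y',y,[sum(px(x,y,50))//3 for x in range(-14,15,2)])
for y in(40,46,50,58,64): print('across wide y',y,[sum(px(x,y,42))//3 for x in range(-20,21,4)])
ring=[px(29*np.cos(t)/max(abs(np.cos((t+np.pi/6)%(np.pi/3)-np.pi/6)),.1)*1/np.cos(t) if 0 else 30*np.cos(t),30*np.sin(t),50) for t in np.linspace(0,2*np.pi,25)]
print('ring r-b (cork if >50)',[r[0]-r[2] for r in ring])
E
```

```text
clock: 33.45
tcp_pos: [582.4, 9.2, 138.9]
tcp_rot: [0.0, 0.609, 0.793, 0.0]
wrist_force: [-0.4, 0.6, 0.1]
grip_width: 93.6
finger_force: 0.0
clock: 34.45
tcp_pos: [582.3, 9.2, 162.2]
tcp_rot: [-0.0, 0.609, 0.793, -0.0]
wrist_force: [-0.3, -0.3, -0.5]
grip_width: 93.9
finger_force: 0.0
clk 34.50 tcp [582.3   9.2 162.2] yaw 0.262 q7 0.49 | tx -0.01 ty -0.03 tz 0.22 twist -0.000 F [-0.  -1.1  0.3] w 93.9 f 0.0 tilt 0.000
across narrow y -40 [72, 72, 69, 87, 65, 63, 64, 63, 65, 63, 84, 89, 82, 111, 115]
across narrow y -46 [176, 177, 99, 100, 97, 97, 99, 90, 64, 62, 83, 107, 171, 178, 177]
across narrow y -50 [171, 169, 103, 103, 100, 97, 97, 97, 82, 92, 103, 106, 151, 174, 172]
across narrow y -58 [91, 91, 87, 82, 86, 91, 88, 86, 86, 83, 88, 89, 86, 81, 80]
across narrow y -64 [91, 89, 91, 87, 89, 89, 88, 86, 87, 87, 89, 86, 83, 81, 128]
across wide y 40 [113, 114, 144, 99, 100, 99, 99, 100, 96, 92, 110]
across wide y 46 [170, 130, 147, 89, 89, 98, 98, 101, 91, 171, 169]
across wide y 50 [176, 135, 148, 90, 90, 98, 100, 100, 92, 175, 175]
across wide y 58 [175, 174, 175, 175, 174, 160, 167, 160, 155, 155, 157]
across wide y 64 [179, 175, 176, 175, 175, 174, 173, 173, 176, 174, 172]
ring r-b (cork if >50) [-5, -6, -5, -9, -7, -7, -9, -8, -7, -7, -7, -9, -7, -7, -7, -7, 4, -5, -5, 6, -3, -8, -6, -8, -5]
```

The cork is covered all round the ring, both tabs show between their posts, and contact came at the expected height. Handing in.

```bash
python3 -c "
from plant import manip
print(manip.sign_off())"
```

```text
the job is handed in; nothing more can be done
None
```

I rebuilt the brake pack and handed it in at about 34.5 s: the disc is home in the wide slot, the separator lies flat on it in the narrow slot, and nothing pressed harder than about 7 N in the readings between moves; no verdict came back.

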